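# Fit a splined pulley and lock it with a forked wedge

## Robot

A 6-joint arm with a two-finger parallel gripper is mounted at the origin on a cart in front of the work surface, level with it; the furniture and walls round the work are solid. World frame = base frame: x ahead of the robot, y to its left, z up, the work surface at z = 0. Lengths are in mm, angles in degrees, forces in N, time in s.
With the tool pointing down it reaches from about 325 to 925 mm from the base axis. Payload 3.1 kg.
Tool frame: the origin (TCP) lies at the very end of the fingers, on their centre line; the grasp point (between the pads) lies grasp_offset behind it (grasp_offset is the distance from the TCP to the grasp point, in mm); z points along the fingers, y is the line along which they close (so a half turn about z gives the same grasp; the last joint's range is limited). The gripper opens to 85 mm and grips with 20 to 120 N. Pads are 22 mm wide; open, the fingers measure 114 mm over their backs; the gripper's body (76 mm by 85 mm) begins 54 mm behind the grasp point. The pads swing forward as they close: fully open they stand 13 mm farther back than shut.
Start: joints at [-74.095, 12.427, 92.441, -0, 75.132, -6.429], TCP at [237.524, -578.119, 192.3] pointing down, gripper open.
Joint ranges: [-157.48, 157.48], [-44.54, 120.13], [17.64, 146.25], [-64.5, 244.5], [7.68, 150.69], [-147.95, 147.95]. Speed limits (degrees/s): [159.86, 159.86, 180, 180, 180, 180].

## Interface

Orientations are given as [roll, pitch, yaw] about the fixed x, y, z axes, in that order (R = Rz(yaw) Ry(pitch) Rx(roll)).
In Python, from station import * gives the robot as it stands. Calls block until the motion is done:
- goto(position, orientation): joint-space move of the TCP to a pose.
- move_l(position, attitude=None, speed=150): straight line of the TCP; attitude=None keeps the orientation; speed is the mean speed in mm/s.
- move_j(angles): joint-space move.
- grip(opening, squeeze=None): finger opening in mm; squeeze is the grip in N (None keeps the last); returns when the fingers have stopped.
- wait(seconds).
- solve_ik(position, orientation): joint angles nearest the present ones, or None.
- get_obs(): the state.
- get_image(name): name is "scene" or "side" or "wrist"; returns the picture (400x640x3 uint8, red, green, blue); there is no depth.
- get_calibration(name): a dict with "fx", "fy", "cx", "cy" (pixels), "R" (3x3) and "t" (3): a world point X has camera coordinates R X + t; the wrist camera has in their place "mount" (4x4, takes a point from camera to tool coordinates, whose origin is the TCP and whose axes are the flange's). Camera axes: x right, y down, z forward; pixel columns grow to the right and rows downward; lengths in mm; the calibration is good to about 2 mm. A picture is of the moment at which its call begins: read the wrist's pose just before it. get_calibration takes no time and is no camera call.
A pose or a line that the arm cannot do raises Unreachable and nothing moves.
- sign_off(): hands the job in; it is judged then, once.
Trained networks look in the newest picture that a camera, given by its name, has taken for a name from the list of things; names that differ only in an ending like _2 or _b are one class to them, and where a whole thing is asked for, a point or a joint stands for the part that bears it (a point fixed in the world has none). Each returns a list of dicts, best first, with "score" (0 to 1); they miss things now and then, are a little off and sometimes report something else, mostly with a low value. They report only what shows in the picture. A call takes as long as a camera call. They do not tell look-alikes from the thing itself.
- spot_in(name, camera): "extent" ([centre column, centre row, width, height] in pixels, round what is visible of it).
- regions_of(name, camera): "region" (400x640 bool, what is visible of it) and "extent" ([centre column, centre row, width, height] in pixels, round what is visible of it).
The state is a dict: "t": time; "joint_pos": joint angles; "qvel": joint speeds; "effort": joint torques, N m; "tcp_pos": TCP position; "ee_rot": TCP orientation; "wrist_force": force on the tool from outside, world axes, zero at the start; "moment": the same for the moment, N m; "grip_width": finger opening in mm; "grip_force": force on a finger pad.
Only numpy, scipy, OpenCV 4.12 (cv2) and the standard library are available. Lean on these libraries where they do the work, as an engineer would, in place of code of your own. Each camera call takes 0.05 s, during which the arm holds its last target. There are 200 camera calls.

## Task

Fit the belt pulley that has the splined bore to the upright spindle: turn it until the splines line up, slide it down until it sits fully home on the shoulder, and let go of it. Then slide the forked wedge flat into the gap between the top of the pulley and the spindle's head, astride the neck, and push it in until it is jammed tight and stays so by itself. Leave the other loose things on the bench where they are.

Things in the scene. Friction and masses are not known exactly. Their poses are not given: they have to be found in the camera images.
- spindle: Fixed steel spindle cartridge upright in a grey stand: base plate 124 mm square, 14 mm thick; round housing, radius 50 to 36 mm, up to z = 59 mm, with a black lock knob out to 62 mm on its +y side at z = 34 mm. Does not turn. Origin on its axis at bench level, z up, +x through one of the 6 spline teeth.
- shoulder (a point): Centre of the shoulder, the top of a 45 mm collar, 70 mm above the bench; the pulley's underside sits here. Axes as the spindle's.
- spline_top (a point): Upper end of the 6-tooth splined stub, on the axis, 113 mm above the bench. The stub starts at the shoulder: core 28 mm diameter, 36 mm over the teeth, teeth 8 mm wide with a 2.5 mm lead-in at the top; one tooth along the spindle's +x, the rest every 60 degrees.
- head_underside (a point): Centre of the underside of the spindle's head, 132 mm above the bench. The head is a disc of 26 mm diameter, 14 mm high, its top edge chamfered 4 mm. Below it a neck of 15 mm diameter goes down to the splines. With the pulley home, its top at 124 mm leaves a gap of 8 mm under the head.
- pulley: Loose aluminium belt pulley with splined bore, about 0.34 kg. Origin: centre of its underside, z up the bore; toothed rim with flanges, 66 mm diameter, z = 0 to 22.5 mm, under a hexagon boss. Bore 30 mm with 6 through grooves 10 mm wide, out to 38 mm, one along the body's +x, the rest every 60 degrees. Fits at the spindle's yaw plus any multiple of 60 degrees, play 4 degrees and 1 mm each way.
- boss_top (a point): Centre of the top of the pulley's hexagon boss, 54 mm above its underside; axes as the pulley's. Boss 50 mm across flats, 31 mm high above the rim, flats facing the body's x axis and every 60 degrees from it: grasp it from above across two flats, fingertips above the rim. The spindle's head passes through the bore with 2 mm to spare all round.
- wedge: Loose steel forked wedge, 0.13 kg, 70 mm long, 42 mm wide, lying flat. Origin in its flat underside on the centre line; x to the open, thin end of the fork (tips at x = +21 mm), z up. Two prongs beside an 18 mm slot closed at x = -18 mm. Top slopes 1 in 6: 3 mm thick at the tips, 6.5 at x = 0, 8 at x = -9, 11 at x = -27 mm. May go in from any side.
- gib_top (a point): Centre of the top of the wedge's upright gib head, the grip: at x = -41 mm on the wedge, 36 mm above its underside, 16 mm long in x, 10 mm wide in y; grasp it from above across y. The wedge starts to bind when its origin reaches the spindle's axis; a push of 10 to 15 N, best with shut fingers on the back of the gib head, drives it 2 to 6 mm further and it stays.
- idler: Bystander: loose idler pulley of the same belt rim and 66 mm diameter, 22.5 mm high, with a smooth round bore and no boss. Origin: centre of its underside.
- micrometer: Bystander: micrometer with a green frame, 61 x 130 x 16 mm, lying at the left front.
- marker: Bystander: blue marker pen, 137 mm long, lying at the left.
- race_a: Bystander: bearing race, 29 mm diameter, 10 mm high.
- race_b: Bystander: bearing race like race_a.
- race_c: Bystander: bearing race like race_a.
- race_t_01: Bystander: bearing race, 29 mm diameter, 10 mm high, at the left.
- screwdriver: Bystander: screwdriver with a red handle, 209 mm long, lying along the right edge of the bench.
There are look-alikes about, which are no part of the job. Of the things that look like the wedge, the largest one is meant.

How it is judged (in metres and radians):
On the way:
1. the pulley sits fully home on the shoulder and is let go (z of pulley in the frame of shoulder between -0.003 and 0.002 m and horizontal distance between pulley and shoulder below 0.003 m and angle between the z axis of pulley and the z axis of spindle, either way round below 0.04 rad and contact force between the fingers and pulley below 0.1 N), for 0.2 s.
At the end, for the whole second after the job is handed in: The pulley stands on the spindle's shoulder (within 2 mm, upright); the wedge lies flat on it astride the neck, its origin at or past the axis, jammed with at least 0.6 N against head and pulley; both at rest (z of pulley in the frame of shoulder between -0.003 and 0.002 m and horizontal distance between pulley and shoulder below 0.003 m and angle between the z axis of pulley and the z axis of spindle, either way round below 0.04 rad and x of head_underside in the frame of wedge between -0.012 and 0.001 m and y of head_underside in the frame of wedge between -0.004 and 0.004 m and z of head_underside in the frame of wedge between 0.005 and 0.0105 m and angle between the z axis of wedge and the z axis of spindle, either way round below 0.08 rad and contact force between wedge and spindle above 0.6 N and contact force between wedge and pulley above 0.6 N and linear speed of each of pulley, wedge below 0.01 m/s); the robot touches nothing.
It fails at once if a bystander is moved more than 30 mm (distance of any of idler, micrometer, marker, race_a, race_b, race_c, race_t_01, screwdriver from where it was at the start of the episode above 0.03 m).
It also fails if it takes over 72 s, if anything falls off the work surface, if the arm or the gripper's body presses on something with over 40 N, if the wrist force passes 120 N, or if a joint passes its speed limit or range.

## Working session

There is one attempt and no reset: what is moved stays moved. The work goes in short steps, each a Python script; the robot and the scene stay as the last script left them, time stands still between calls to the robot, and variables do not carry over. Pictures are saved under pics/ and viewed, at most 10 in all, crops included, and the job is handed in when it is done.

```bash
mkdir -p pics; ls
python3 - <<'E'
from station import *
import cv2,numpy as np
ims=[]
for c in ["scene","side"]:
    im=get_image(c); cv2.imwrite(f"pics/{c}0.png",im[:,:,::-1])
    for n in ["spindle","pulley","wedge","idler"]:
        print(c,n,[(round(d["score"],2),np.round(d["extent"]).tolist()) for d in spot_in(n,c)])
    k=get_calibration(c);print(k)
o=get_obs();print(o); print(get_calibration("wrist"))
try: print(grasp_offset)
except Exception as e: print(e)
E
```

```text
pics
scene spindle [(0.97, [313.0, 164.0, 54.0, 50.0])]
scene pulley []
scene wedge [(0.73, [222.0, 269.0, 19.0, 19.0]), (0.62, [262.0, 259.0, 16.0, 22.0]), (0.5, [301.0, 285.0, 12.0, 15.0])]
scene idler [(0.78, [306.0, 230.0, 23.0, 18.0])]
{'fx': 447.9027859387951, 'fy': 447.9027859387951, 'cx': 317.92505156338416, 'cy': 194.82978869075973, 'R': array([[-0.64022928, -0.76806671,  0.01341592],
       [-0.54752484,  0.44400546, -0.70927829],
       [ 0.5388163 , -0.46144628, -0.70480091]]), 't': array([ 306.15039848,  357.94716174, 1074.32865897])}
side spindle [(0.82, [288.0, 186.0, 39.0, 51.0])]
side pulley [(0.89, [339.0, 175.0, 16.0, 19.0])]
side wedge [(0.69, [337.0, 269.0, 27.0, 16.0]), (0.45, [315.0, 297.0, 22.0, 12.0]), (0.42, [383.0, 266.0, 10.0, 14.0])]
side idler [(0.68, [338.0, 232.0, 22.0, 17.0])]
{'fx': 437.60540629537815, 'fy': 437.60540629537815, 'cx': 325.12403146038093, 'cy': 203.69935886905185, 'R': array([[-0.99649583, -0.08358786,  0.00302238],
       [-0.0443536 ,  0.49743708, -0.86636546],
       [ 0.07091419, -0.86346362, -0.49940139]]), 't': array([ 516.828532
[... 486 characters left out ...]
ay([-1.79996403e+02,  2.66630627e-04,  2.23363795e+01]), 'wrist_force': array([-0.80504342, -0.74305917,  0.52058529]), 'moment': array([ 0.02188064,  0.0195162 , -0.00066701]), 'grip_force': 0.0, 'grip_width': 85.43162520859906}
{'fx': 323.0301154876336, 'fy': 323.0301154876336, 'cx': 323.179811082367, 'cy': 199.03859234308067, 'mount': array([[ 3.85472288e-04, -9.47695223e-01, -3.19176465e-01,
         8.29218093e+01],
       [ 9.99999672e-01,  5.92449190e-04, -5.51384968e-04,
        -6.59527528e-01],
       [ 7.11640738e-04, -3.19176148e-01,  9.47695141e-01,
        -1.82693621e+02],
       [ 0.00000000e+00,  0.00000000e+00,  0.00000000e+00,
         1.00000000e+00]])}
18.700000000000003
```

Run:
```python
import cv2,numpy as np
a=cv2.imread("pics/scene0.png")[100:350,180:440];b=cv2.imread("pics/side0.png")[120:370,190:450]
cv2.imwrite("pics/m.png",np.hstack([cv2.resize(a,(400,385),interpolation=2),cv2.resize(b,(400,385),interpolation=2)]))
```

```text
(no output)
```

View pics/m.png

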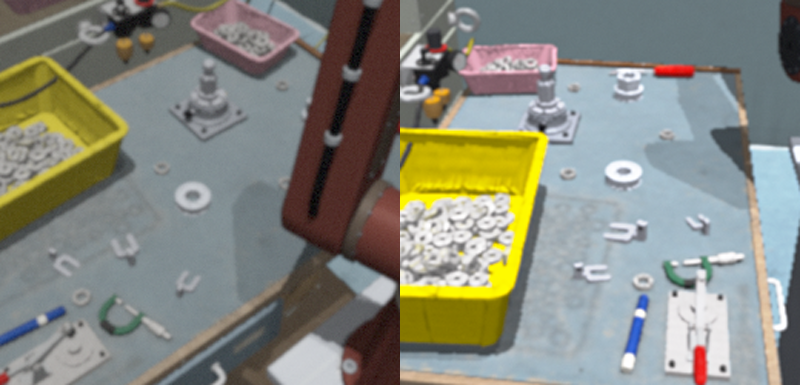

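```bash
cat > h.py <<'E'
from station import *
import cv2,numpy as np
from scipy.spatial.transform import Rotation as Ro
def pose(o): return Ro.from_euler('xyz',o['ee_rot'],degrees=True).as_matrix(),np.array(o['tcp_pos'])
def cam(name,o=None):
    k=get_calibration(name); 
    if name!='wrist': R,t=k['R'].T,-k['R'].T@k['t']
    else:
        Rt,p=pose(o or get_obs()); M=k['mount']; R=Rt@M[:3,:3]; t=Rt@M[:3,3]+p
    return k,R,t   # cam->world
def ray(c,uv,z):
    k,R,t=c; d=R@np.array([(uv[0]-k['cx'])/k['fx'],(uv[1]-k['cy'])/k['fy'],1]); return t+d*(z-t[2])/d[2]
def proj(c,X):
    k,R,t=c; q=(np.atleast_2d(X)-t)@R; return np.c_[k['fx']*q[:,0]/q[:,2]+k['cx'],k['fy']*q[:,1]/q[:,2]+k['cy']]
def snap(fn):
    o=get_obs(); im=get_image('wrist'); cv2.imwrite(fn,im[:,:,::-1]); np.savez(fn+'.npz',rot=o['ee_rot'],pos=o['tcp_pos']); return im,cam('wrist',o)
def load(fn):
    d=np.load(fn+'.npz'); return cv2.imread(fn),cam('wrist',dict(ee_rot=d['rot'],tcp_pos=d['pos']))
E
python3 - <<'E'
from h import *
s,d=cam('scene'),cam('side')
for n,u in [("w1",(222,269)),("w2",(262,259)),("w3",(301,285)),("idler",(306,230)),("spindle",(313,164)),("spbase",(315,174))]: print(n,ray(s,u,10).round())
for n,u in [("wB",(337,269)),("wA",(315,297)),("wC",(383,266)),("idler",(338,232)),("spindle",(288,186)),("spbase",(288,200)),("pulley",(339,175))]: print(n,ray(d,u,25 if n=='pulley' else 10).round())
print(s[2],d[2])
E
```

```text
w1 [520. 302.  10.]
w2 [480. 199.  10.]
w3 [345. 169.  10.]
idler [485.  40.  10.]
spindle [ 700. -163.   10.]
spbase [ 657. -136.   10.]
wB [471. 203.  10.]
wA [516. 313.  10.]
wC [353. 180.  10.]
idler [478.  32.  10.]
spindle [ 668. -240.   10.]
spbase [ 653. -142.   10.]
pulley [ 495. -312.   25.]
[-186.87438441  571.958399   1006.96467606] [ 429.1461696  1092.8888144   716.67770555]
```

Run:
```python
from h import *
for n,p,names in [("pulley",[495,-312,260],["pulley"]),("spindle",[655,-140,300],["spindle","pulley"]),("wedges",[480,215,260],["wedge"])]:
    goto(p,[180,0,0]); wait(0.3); im,c=snap(f"pics/w_{n}.png")
    for m in names:
        for r in regions_of(m,'wrist'):
            e=r['extent']; print(n,m,round(r['score'],2),np.round(e),r['region'].sum(),ray(c,e[:2],10).round(1))
a=[cv2.imread(f"pics/w_{n}.png") for n in ("pulley","spindle","wedges")]
v=np.vstack([np.hstack([cv2.resize(x,(400,250)) for x in a[:2]]),np.hstack([cv2.resize(a[2],(400,250)),a[2][:250,:400]*0])])
cv2.imwrite("pics/m2.png",v); print(get_obs()['t'])
```

```text
pulley pulley 0.83 [321. 154.  50.  52.] 1736 [ 494.9 -308.1   10. ]
spindle pulley 0.63 [214. 251.  49.  41.] 1216 [488.8  38.1  10. ]
spindle pulley 0.58 [432. 250.  53.  47.] 1550 [ 489.6 -317.1   10. ]
spindle pulley 0.53 [326. 144.  90.  87.] 7271 [ 662.4 -144.9   10. ]
wedges wedge 0.74 [334. 162.  37.  60.] 1002 [471.  200.7  10. ]
wedges wedge 0.71 [359. 242.  37.  30.] 489 [349.3 163.2  10. ]
wedges wedge 0.69 [258. 126.  35.  41.] 547 [517.9 300.7  10. ]
5.575
```

View pics/m2.png

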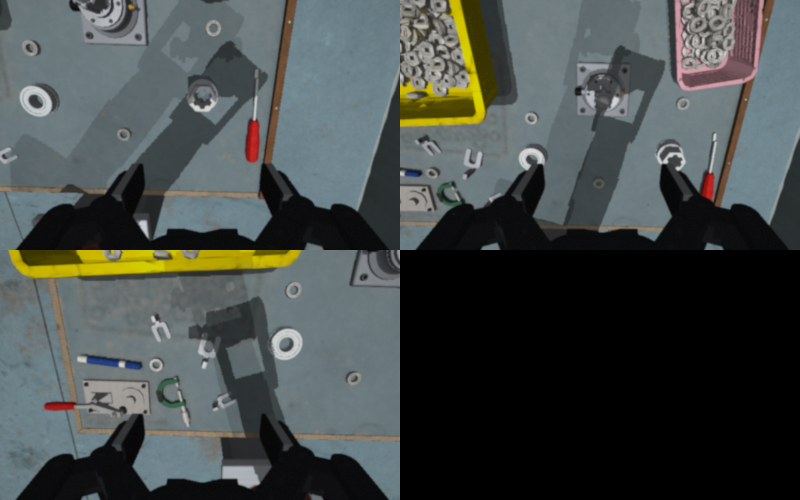

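Run:
```python
from h import *
cr=[]
for n,p,z,m in [("wedge",[473,201],120,"wedge"),("spindle",[655,-142],230,"spindle"),("pulley",[494,-309],120,"pulley")]:
    goto(p+[z],[180,0,0]); wait(0.4); im,c=snap(f"pics/c_{n}.png")
    for r in regions_of(m,'wrist')[:3]:
        e=r['extent']; print(n,round(r['score'],2),np.round(e),r['region'].sum(),ray(c,e[:2],10).round(1))
    u=proj(c,np.array(p+[30.]))[0].astype(int); w=90
    print(u)
    x0=min(max(u[0]-w,0),640-2*w); y0=min(max(u[1]-w,0),400-2*w)
    print("crop",x0,y0)
    cr.append(cv2.resize(im[y0:y0+2*w,x0:x0+2*w,::-1],None,fx=2.2,fy=2.2,interpolation=cv2.INTER_CUBIC))
k=np.zeros_like(cr[0]); 
cv2.imwrite("pics/m3.png",cv2.resize(np.hstack(cr[:2]),(792,396))); cv2.imwrite("pics/m3b.png",cr[2]);print(get_obs()['t'])
```

```text
wedge 0.83 [211. 135.  54.  59.] 1407 [518.2 303.2  10. ]
wedge 0.77 [325. 186.  56.  86.] 2010 [471.  200.4  10. ]
[324 189]
crop 234 99
spindle 0.94 [326. 153. 109. 101.] 9838 [ 663.3 -144.5   10. ]
[324 162]
crop 234 72
pulley 0.18 [118.  32. 161.  64.] 9832 [ 621.8 -140.2   10. ]
[324 189]
crop 234 99
10.1917
```

View pics/m3.png

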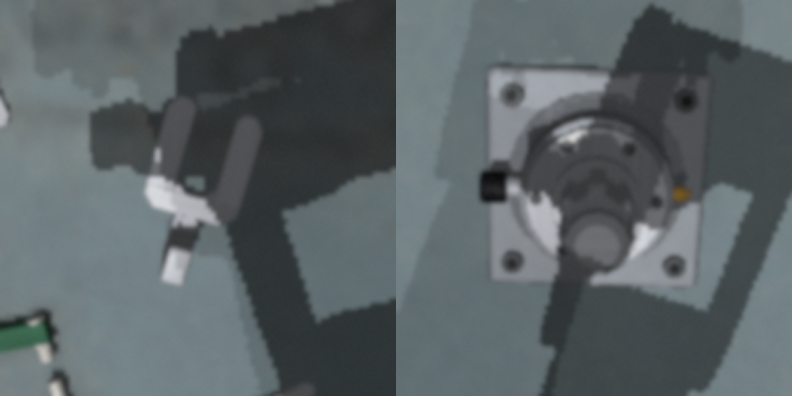

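View pics/m3b.png

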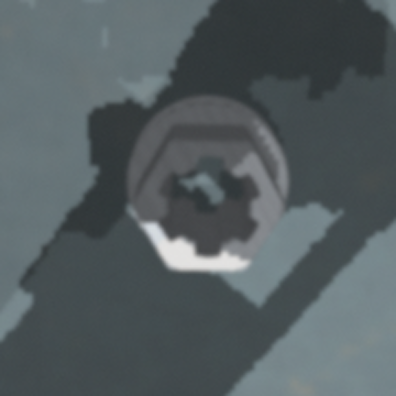

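```bash
cat >> h.py <<'E'
from scipy.optimize import least_squares
def fit(c,body,px,x0):
    """body pts Nx3, px Nx2 -> x,y,yawdeg"""
    f=lambda q:(proj(c,np.array(body,float)@Ro.from_euler('z',q[2],degrees=True).as_matrix().T+[q[0],q[1],0])-np.array(px)).ravel()
    s=least_squares(f,x0); return s.x,np.abs(s.fun).max()
def draw(im,c,q,polys,col=(0,0,255)):
    S=4; 
    for P in polys:
        X=np.array(P,float)@Ro.from_euler('z',q[2],degrees=True).as_matrix().T+[q[0],q[1],0]
        cv2.polylines(im,[np.round((proj(c,X)+.5)*S).astype(int)],True,col,1,cv2.LINE_AA)
def circ(r,z): a=np.radians(np.arange(0,360,10)); return np.c_[r*np.cos(a),r*np.sin(a),0*a+z]
def hexa(z): a=np.radians(np.arange(30,390,60)); r=25/np.cos(np.pi/6); return np.c_[r*np.cos(a),r*np.sin(a),0*a+z]
def groove(z,ri=15,ro=19,w=5):
    P=[]
    for k in range(6):
        L=[[np.sqrt(ri**2-w*w),-w,z],[ro,-w,z],[ro,w,z],[np.sqrt(ri**2-w*w),w,z]]
        P+=(np.array(L)@Ro.from_euler('z',60*k,degrees=True).as_matrix().T).tolist()
    return P
sq=lambda h,z:[[h,h,z],[h,-h,z],[-h,-h,z],[-h,h,z]]
WEDGE=[[[21,21,0],[21,9,0],[-18,9,0],[-18,-9,0],[21,-9,0],[21,-21,0],[-27,-21,0],[-27,21,0]],
       [[-33,5,36],[-33,-5,36],[-49,-5,36],[-49,5,36]],[[21,21,3],[21,9,3],[-18,9,9.5],[-18,-9,9.5],[21,-9,3],[21,-21,3],[-27,-21,11],[-27,21,11]]]
PUL=[hexa(54),circ(33,22.5),circ(33,0),groove(54)]
SPI=[sq(62,14),circ(13,132),circ(9,146),circ(36,59),groove(110.5,14,18,4)]
E
cat > f1.py <<'E'
from h import *
def cp(p,x0,y0): return np.array(p)/2.2+[x0,y0]-.5+.5/2.2
out=[]
im,c=load("pics/c_wedge.png")
q,e=fit(c,[[21,0,1.5],[-41,0,36]],cp([(217,108),(176,267)],234,99),[472,200,-13]);print("wedge",q,e)
W=(im,c,q,WEDGE,234,99)
im,c=load("pics/c_spindle.png")
q,e=fit(c,np.array(sq(62,14)+[[0,0,146]]),cp([(92,66),(316,77),(299,285),(92,284),(202,240)],234,72),[655,-142,0]);print("sp",q,e, ray(c,cp((202,240),234,72),146))
S=(im,c,q,SPI,234,72)
im,c=load("pics/c_pulley.png")
hx=hexa(54)  # 30,90(+y left),150,210,270,330
q,e=fit(c,hx[[0,1,2,3,4,5]],cp([(172,138),(132,205),(170,271),(247,271),(283,200),(255,138)],234,99),[494,-309,0]);print("pul",q,e)
P=(im,c,q,PUL,234,99)
t=[]
for im,c,q,polys,x0,y0 in (W,S,P):
    S=4; big=cv2.resize(im,None,fx=S,fy=S,interpolation=cv2.INTER_CUBIC); draw(big,c,q,polys)
    x1,y1=x0+25,y0+20
    t.append(cv2.resize(big[4*y1:4*y1+560,4*x1:4*x1+520],(390,420)))
cv2.imwrite("pics/f1.png",np.hstack(t[:2])); cv2.imwrite("pics/f2.png",t[2])
E
python3 f1.py
```

```text
wedge [485.64099137 199.62122175 -16.06449472] 0.308530774792132
sp [ 661.87205341 -142.12115409   -1.88659649] 2.5287162580340237 [ 664.11745131 -142.39561609  146.        ]
pul [ 4.99348156e+02 -3.12420771e+02 -2.68102307e-01] 2.546300635430157
```

View pics/f1.png

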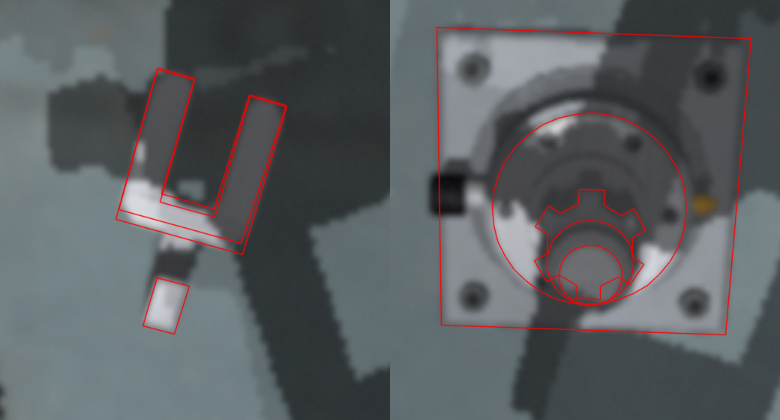

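View pics/f2.png

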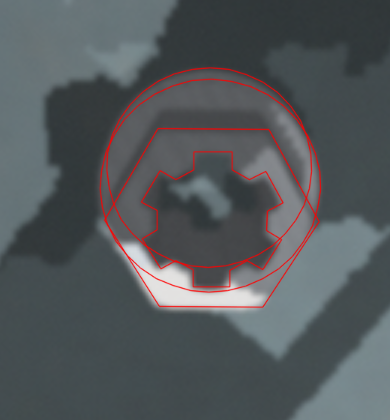

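Run:
```python
from h import *
t=[]
for n,q,z,polys,zc in [("pulley",[499.3,-312.4,-.3],120,PUL,54),("spindle",[663,-142.1,-1.9],230,SPI,120)]:
    goto([q[0],q[1],z],[180,0,180]); wait(0.4); im,c=snap(f"pics/d_{n}.png"); im=cv2.imread(f"pics/d_{n}.png")
    S=4; big=cv2.resize(im,None,fx=S,fy=S,interpolation=cv2.INTER_CUBIC); draw(big,c,q,polys)
    u=np.round(proj(c,[q[0],q[1],zc])[0]).astype(int); x0,y0=u-[49,60]; print(n,"crop",x0,y0)
    t.append(big[4*y0:4*y0+480,4*x0:4*x0+392])
cv2.imwrite("pics/g1.png",np.hstack(t)); print(get_obs()['t'])
```

```text
pulley crop 273 137
spindle crop 274 123
14.7583
```

View pics/g1.png

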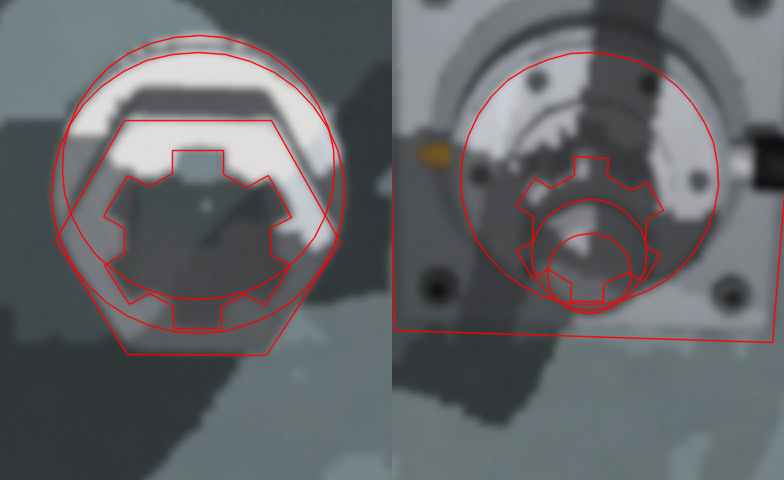

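```bash
cat > ref.py <<'E'
from h import *
def dens(P,n=12):
    P=np.array(P,float); Q=np.roll(P,-1,0); return np.vstack([P[i]+(Q[i]-P[i])*np.linspace(.1,.9,n)[:,None] for i in range(len(P))]),np.vstack([np.repeat([Q[i]-P[i]],n,0) for i in range(len(P))])
def refine(files,polys,q0,bias=True,w=4):
    views=[load(f) for f in files]; pts=[dens(P,12 if len(P)<10 else 3) for P in polys]
    B=np.vstack([p[0] for p in pts]);T=np.vstack([p[1] for p in pts])
    gs=[cv2.GaussianBlur(im.max(2).astype(np.float32),(0,0),.8) for im,_ in views]
    Rts=[Ro.from_euler('xyz',np.load(f+'.npz')['rot'],degrees=True).as_matrix() for f in files]
    q=np.array(list(q0)+[0,0],float)
    def world(q,X): return X@Ro.from_euler('z',q[2],degrees=True).as_matrix().T+[q[0],q[1],0]
    def pr(q,v,X): return proj((views[v][1][0],views[v][1][1],views[v][1][2]+Rts[v]@[q[3],q[4],0]),world(q,X))
    for it in range(15):
        obs=[]
        for v,g in enumerate(gs):
            a=pr(q,v,B); b=pr(q,v,B+T*.01); n=b-a; n=np.c_[-n[:,1],n[:,0]]/np.linalg.norm(n,axis=1)[:,None]
            s=np.arange(-w,w+.01,.25); L=a[:,None]+n[:,None]*s[None,:,None]
            val=cv2.remap(g,L[...,0].astype(np.float32),L[...,1].astype(np.float32),cv2.INTER_LINEAR)
            gr=np.abs(np.gradient(val,axis=1)); gr=gr*np.exp(-.5*(s/(w*.6))**2); k=gr[:,1:-1].argmax(1)+1
            ok=gr.max(1)>1.0
            obs.append((a+n*s[k][:,None],n,ok))
        f=lambda q:np.concatenate([((pr(q,v,B)-o)*n).sum(1)*ok for v,(o,n,ok) in enumerate(obs)]+[[q[3]*3,q[4]*3]])
        r=least_squares(f,q,loss='soft_l1',f_scale=.4); q=r.x
        w=max(2,w*.9)
    res=f(q)[:-2]; print(files[0],q.round(2),"med",np.median(np.abs(res)).round(2)); return q
if __name__=="__main__":
    for fs in (["c","d"],["c"],["d"]):
        refine([f"pics/{a}_pulley.png" for a in fs],[hexa(54),circ(33,22.5),groove(54)],[498.5,-312.3,-.3])
        hd=[p for p in circ(13,132)]
        refine([f"pics/{a}_spindle.png" for a in fs],[sq(62,14),circ(13,132)],[662.5,-142.1,-1.9])
        refine([f"pics/{a}_spindle.png" for a in fs],[sq(62,14)],[662.5,-142.1,-1.9])
    refine(["pics/c_wedge.png"],WEDGE[1:],[485.6,199.6,-16])
E
python3 ref.py
```

```text
pics/c_pulley.png [ 498.38 -312.88   -1.08    0.57   -0.99] med 0.24
pics/c_spindle.png [ 6.6372e+02 -1.4061e+02 -1.7100e+00  4.0000e-02 -9.9000e-01] med 0.01
pics/c_spindle.png [ 6.6308e+02 -1.4369e+02 -2.7600e+00  4.4000e-01  6.0000e-02] med 0.01
pics/c_pulley.png [ 497.79 -313.88   -1.43   -0.     -0.  ] med 0.05
pics/c_spindle.png [ 663.68 -141.7    -1.26   -0.     -0.  ] med 0.02
pics/c_spindle.png [ 660.75 -143.62   -4.91   -0.     -0.  ] med 0.1
pics/d_pulley.png [ 498.95 -311.84   -0.97    0.      0.  ] med 0.23
pics/d_spindle.png [ 663.68 -139.46   -2.42   -0.     -0.  ] med 0.04
pics/d_spindle.png [ 663.66 -144.25   -2.28    0.      0.  ] med 0.02
pics/c_wedge.png [485.36 196.97 -17.07   0.    -0.  ] med 0.23
```

Run:
```python
from h import *
for n,y in (("e",220),("f",40)):
    goto([663,-142,195],[180,0,y]); wait(0.4); snap(f"pics/{n}_spindle.png")
t=[]
q=[663,-142.2,-2]
for n in "cdef":
    im,c=load(f"pics/{n}_spindle.png")
    S=4; big=cv2.resize(im,None,fx=S,fy=S,interpolation=cv2.INTER_CUBIC); big=cv2.convertScaleAbs(big,alpha=1.5,beta=0)
    u=np.round(proj(c,[q[0],q[1],125])[0]).astype(int); x0,y0=u-[50,37]; print(n,"crop",x0,y0)
    draw(big,c,q,[circ(13,132),circ(9,146)])
    t.append(big[4*y0:4*y0+300,4*x0:4*x0+400])
cv2.imwrite("pics/g2.png",np.vstack([np.hstack(t[:2]),np.hstack(t[2:])])); print(get_obs()['t'])
```

```text
Traceback (most recent call last):
station.Unreachable: the arm cannot take that pose within its joint ranges
```

Run:
```python
from h import *
for n,y in (("e",195),("f",15)):
    goto([663,-142,195],[180,0,y]); wait(0.4); snap(f"pics/{n}_spindle.png")
t=[]
q=[663,-142.2,-2]
for n in "cdef":
    im,c=load(f"pics/{n}_spindle.png")
    S=4; big=cv2.resize(im,None,fx=S,fy=S,interpolation=cv2.INTER_CUBIC); big=cv2.convertScaleAbs(big,alpha=1.5,beta=0)
    u=np.round(proj(c,[q[0],q[1],125])[0]).astype(int); x0,y0=u-[50,37]; print(n,"crop",x0,y0)
    draw(big,c,q,[circ(13,132),circ(9,146)])
    t.append(big[4*y0:4*y0+300,4*x0:4*x0+400])
cv2.imwrite("pics/g2.png",np.vstack([np.hstack(t[:2]),np.hstack(t[2:])])); print(get_obs()['t'])
```

```text
c crop 275 139
d crop 275 148
e crop 274 158
f crop 275 159
18.6667
```

View pics/g2.png

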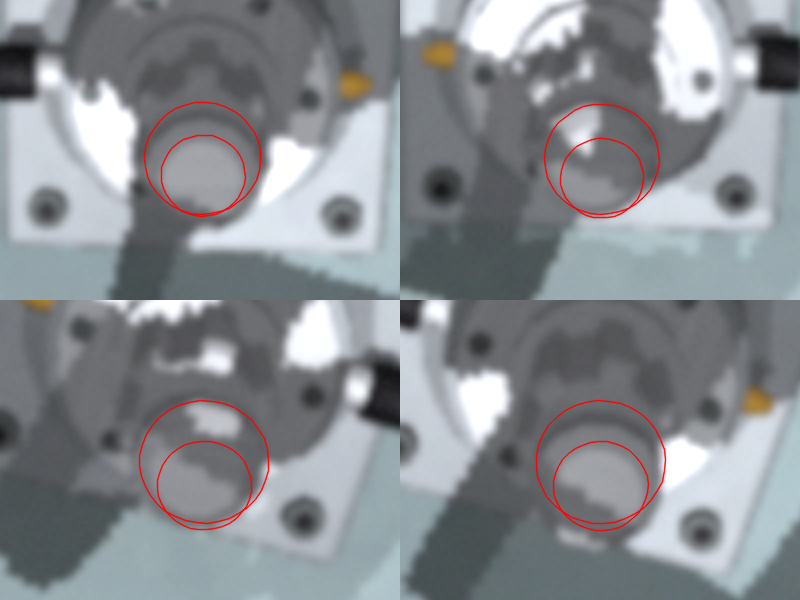

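```bash
cat > f3.py <<'E'
from h import *
V={n:load(f"pics/{n}_spindle.png")[1] for n in "cdef"}
Rt={n:Ro.from_euler('xyz',np.load(f"pics/{n}_spindle.png.npz")['rot'],degrees=True).as_matrix() for n in "cdef"}
off=dict(c=(275,139,0,0),d=(275,148,400,0),e=(274,158,0,300),f=(275,159,400,300))
def px(n,u,v): a=off[n]; return np.array([a[0]+(u-a[2]+.5)/4-.5,a[1]+(v-a[3]+.5)/4-.5])
cor=[("c",12,240,-1,1),("c",375,250,-1,-1),("d",772,225,1,1),("e",335,562,1,1),("f",733,572,-1,-1)]
hol=[("c",47,207,-1,1),("c",342,215,-1,-1),("d",441,187,1,-1),("d",735,193,1,1),("e",302,516,1,1),("f",702,529,-1,-1)]
bot=[("c",203,225),("d",600.5,208),("e",203,527),("f",600,545)]
top=[("c",(92,66),1,1),("c",(316,77),1,-1)]
def P(q,n,X):
    k,R,t=V[n]; R2=Rt[n]@Ro.from_rotvec([q[6]/100,q[7]/100,0]).as_matrix()@Rt[n].T@R
    return proj((k,R2,t+Rt[n]@[q[3],q[4],0]),np.array(X,float)@Ro.from_euler('z',q[2],degrees=True).as_matrix().T+[q[0],q[1],0])
def f(q):
    r=[]
    for n,u,v,a,b in cor: r+=list(P(q,n,[62*a,62*b,14])[0]-px(n,u,v))
    for n,u,v,a,b in hol: r+=list(P(q,n,[q[5]*a,q[5]*b,14])[0]-px(n,u,v))
    for n,(u,v),a,b in top: r+=list(P(q,n,[62*a,62*b,14])[0]-(np.array([u,v])/2.2+[234,72]-.27))
    for n,u,v in bot:
        C=P(q,n,np.vstack([circ(13,142),circ(13,132),circ(9,146)])); r+=[(C[:,1].max()-px(n,u,v)[1]), (C[:36,0].mean()-px(n,u,v)[0])]
    return np.array(r+[q[3]*.3,q[4]*.3,q[6]*.5,q[7]*.5])
s=least_squares(f,[662,-142,-2,0,0,48,0,0],loss='soft_l1'); print(s.x.round(2)); print(f(s.x).round(1))
J=s.jac; print(np.sqrt(np.diag(np.linalg.inv(J.T@J)))[:3].round(2))
E
python3 f3.py
```

```text
[ 6.6093e+02 -1.4294e+02 -1.6400e+00  1.3000e-01 -1.8400e+00  4.8570e+01
 -7.7000e-01 -5.0000e-01]
[-2.4  0.9  1.7  0.9  1.1  1.4 -0.2  0.8 -0.5  1.5 -0.9 -0.4  0.4 -0.4
 -0.6 -0.9  0.8 -0.6  1.  -0.4  0.3 -0.4 -2.3 -1.5  0.7 -3.3  1.3  0.3
  1.4 -1.  -0.7 -0.2  0.1  0.2  0.  -0.6 -0.4 -0.2]
[0.41 0.35 0.46]
```

Run:
```python
from h import *
def st(s): o=get_obs(); print(s,"t",round(o['t'],2),o['tcp_pos'].round(2),o['ee_rot'].round(2),"F",o['wrist_force'].round(2),"M",o['moment'].round(3),"w",round(o['grip_width'],2),round(o['grip_force'],1)); return o
px,py,yw=498.4,-312.9,-1.1
goto([px,py,110],[180,0,yw+30]); move_l([px,py,26],speed=120); st("down")
grip(45,30); st("grip"); wait(.2)
move_l([px,py,190],speed=150); st("lift")
sx,sy,sw=661.2,-142.8,-1.7
goto([sx,sy,190],[180,0,sw+30]); wait(.3); st("over")
im=get_image("side"); cv2.imwrite("pics/side1.png",im[:,:,::-1])
im,c=snap("pics/held.png")
im2=get_image("scene"); cv2.imwrite("pics/scene1.png",im2[:,:,::-1])
a=im[:,:,::-1][100:400,120:520]; b=im2[:,:,::-1][90:210,250:410]; d=im[:1]
b=cv2.resize(b,(400,300),interpolation=cv2.INTER_CUBIC)
cv2.imwrite("pics/g3.png",np.hstack([a,b]))
```

```text
down t 20.51 [ 499.22 -313.29   26.72] [ 1.7992e+02 -3.0000e-02  2.8920e+01] F [-0.07 -0.01 -0.33] M [-0.004  0.107  0.067] w 85.77 0.0
grip t 20.98 [ 498.48 -313.01   26.26] [ 1.7998e+02 -1.0000e-02  2.8890e+01] F [-1.05 -0.65 -0.09] M [0.018 0.009 0.023] w 45.04 0.0
lift t 22.43 [ 497.61 -312.28  188.54] [-1.7986e+02  5.0000e-02  2.8900e+01] F [ 0.63 -0.45 -0.23] M [-0.039  0.02   0.011] w 44.94 0.0
over t 23.66 [ 660.66 -144.17  190.21] [179.98   0.    28.19] F [-1.2  -0.57 -0.13] M [ 0.019 -0.053  0.036] w 44.94 0.0
```

View pics/g3.png

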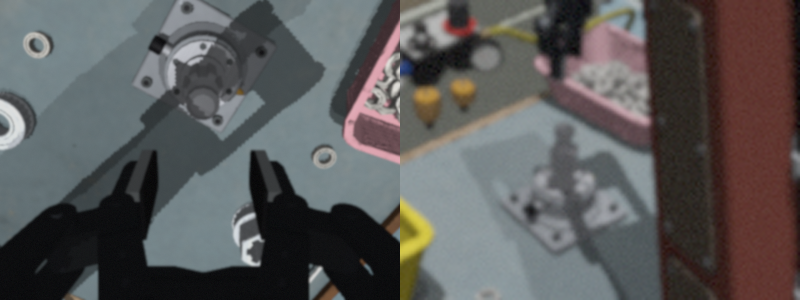

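Run:
```python
from h import *
im,c=load("pics/held.png")
print(ray(c,(370,342),54),ray(c,(370,342),10),ray(c,(320,200),140))
print(proj(c,[[498.4,-312.9,54],[498.4,-312.9,0]]))
s=cam('side');print(proj(s,[[498.4,-312.9,54],[498.4,-312.9,0]]),proj(cam('scene'),[[498.4,-312.9,54],[498.4,-312.9,0],[661,-142.8,146]]))
get_image('side')
print([(round(d["score"],2),np.round(d["extent"]).tolist()) for d in spot_in('pulley','side')])
print(get_obs()['grip_width'],get_obs()['t'])
b=cv2.imread("pics/side1.png")[140:215,260:380]
a=im[250:400,300:440]
cv2.imwrite("pics/g4.png",np.hstack([cv2.resize(a,(390,418),interpolation=2),cv2.resize(b,(410,418),interpolation=2)]))
```

```text
[ 503.38992063 -292.6639057    54.        ] [ 471.63134449 -318.66413206   10.        ] [ 662.65708693 -139.40493953  140.        ]
[[381.97514251 351.1052935 ]
 [375.32160009 321.51510923]]
[[338.2527127  167.48629174]
 [337.98285836 181.09054565]] [[388.42750424 166.34307547]
 [386.40515752 178.60677155]
 [316.18853722 139.88966834]]
[(0.65, [339.0, 177.0, 15.0, 18.0]), (0.65, [364.0, 164.0, 33.0, 3.0])]
44.758416193950296 23.9083
```

View pics/g4.png

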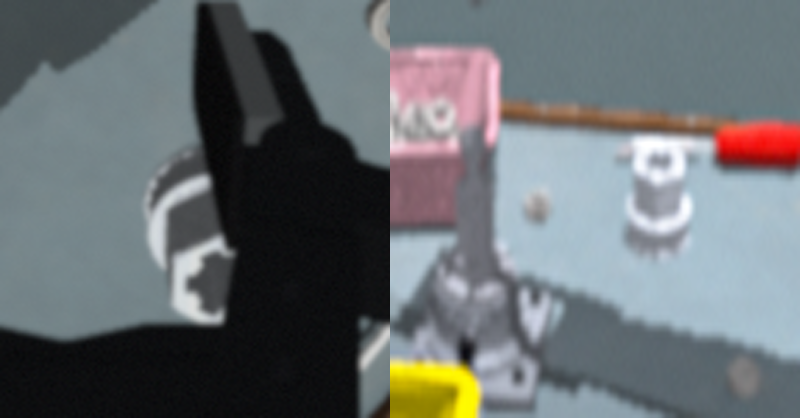

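```bash
cat >> h.py <<'E'
def st(s): o=get_obs(); print(s,"t",round(o['t'],2),o['tcp_pos'].round(2),"yaw",o['ee_rot'].round(2)[2],"F",o['wrist_force'].round(2),"M",o['moment'].round(3),"w",round(o['grip_width'],2),round(o['grip_force'],1)); return o
E
python3 - <<'E'
from h import *
px,py,yw=498.4,-312.9,-1.1
grip(85); goto([px,py,90],[180,0,yw+30]); move_l([px,py,25],speed=120); st("down")
get_image("side");
for d in spot_in('pulley','side')[:1]: print(np.round(d['extent'],1))
grip(35,60); o=st("grip"); wait(.3); o=st("grip2")
E
```

```text
down t 26.07 [ 499.21 -312.98   25.47] yaw 28.94 F [-0.93 -0.72  0.07] M [-0.052  0.012 -0.002] w 85.3 0.0
[339.6 173.6  21.1  20.9]
grip t 26.72 [ 498.36 -312.91   25.03] yaw 28.9 F [ 0.42 -1.01 -0.42] M [ 0.022 -0.029 -0.005] w 35.11 0.0
grip2 t 27.02 [ 498.36 -312.9    24.96] yaw 28.9 F [ 0.42  1.64 -0.84] M [0.01  0.011 0.036] w 34.79 0.0
```

Run:
```python
from h import *
o=get_obs(); c=cam('wrist',o)
im=get_image('wrist'); cv2.imwrite("pics/now_w.png",im[:,:,::-1])
for r in regions_of('pulley','wrist')[:3]: e=r['extent']; print('wrist',round(r['score'],2),np.round(e,1),r['region'].sum(),ray(c,e[:2],54),ray(c,e[:2],10))
print("proj exp",proj(c,[[498.4,-312.9,54],[498.4,-312.9,0],[498.4,-312.9,25]]).round())
si=get_image('side'); cv2.imwrite("pics/now_s.png",si[:,:,::-1])
for r in regions_of('pulley','side')[:3]: print('side',round(r['score'],2),np.round(r['extent'],1))
s=cam('side'); print(proj(s,[[498.4,-312.9,54],[498.4,-312.9,25],[498.4,-312.9,100]]).round())
a=cv2.imread("pics/side0.png")
sub=si.max(2)[130:200:2,310:372:2]
for r,row in enumerate(sub): print(130+2*r,' '.join('%3d'%v for v in row))
g=im.max(2)[150:400:10,220:430:7]
for r,row in enumerate(g): print(150+10*r,' '.join('%3d'%v for v in row))
```

```text
wrist 0.92 [322.8 233.3 108.9 126.7] 9401 [ 508.84993892 -306.15314411   54.        ] [ 491.12013635 -315.84372535   10.        ]
proj exp [[324. 255.]
 [324. 217.]
 [324. 232.]]
side 0.77 [336.6 176.7  19.5  19.7]
[[338. 167.]
 [338. 175.]
 [338. 156.]]
130 130 130 129 129 130 131 130 130 131 104  34  36  36  37  40  43  42  44  41  35  93 131 129 130 129 128 129 130 131 130 130
132 128 130 129 130 129 130 130 130 131 114  49  33  38  37  39  40  45  40  40  63 113 128 129 128 129 128 130 129 129 132 129
134 131 129 128 130 126 129 133 130 129 104  40  35  35  36  37  43  40  43  64 113 130 130 130 130 130 129 129 130 132 130 131
136 129 129 131 132 129 130 129 130 130 105  54  40  32  30  34  36  42  40  92 130 130 128 129 131 130 130 130 131 130 131 130
138 129 130 130 130 130 130 131 129 131 106  61  37  34  32  32  37  54  58  96 132 129 129 127 129 131 131 129 130 130 130 129
140 130 128 129 131 130 131 130 128 131 104  36  33  34  37  35  37  68 115  89 124 131 130 130 129 129 132 130 130 129 129 130
142 130 130 130 131 131 131 129 130 130 118  56  31  35  35  37  31  53 113 1
[... 6034 characters left out ...]
 157 157 153 155 155 156 156 155 154 155 156 155  78  19  19  19  18  19  19  23
350  23  21  17  18  18  20  20  18 152 153 153 154 155 154 156 155 158 156 154 156 154 155  40  20  18  22  19  21  18  24
360  34  22  18  19  17  16  18  19 143 153 153 155 153 154 152 154 154 157 154 153 153 153  19  18  19  18  20  18  17  22
370 152  59  20  20  18  19  17  18  20  17  17  20  22  62 123 142  92  34  20  18  17  18  19  20  18  20  18  18  16 205
380 154  30  19  19  20  23  19  18  18  15  18  17  17  19  17  19  15  16  20  17  18  15  17  15  18  21  19  17  18 143
390 152  18  17  19  20  18  17  18  19  19  17  18  20  18  19  19  18  17  19  15  18  20  14  18  13  16  17  19  20 102
```

Run:
```python
from h import *
px,py,yw=498.4,-312.9,-1.1
grip(85); move_l([px,py,8],speed=100); st("down")
grip(40,40); o=st("grip")
im=get_image('side'); cv2.imwrite("pics/now_s2.png",im[:,:,::-1])
if o['grip_width']>46:
    move_l([px,py,30],speed=100); st("lift")
```

```text
down t 28.08 [ 497.31 -312.05    6.75] yaw 28.9 F [ 0.32 -0.04  1.03] M [0.015 0.002 0.027] w 85.27 0.0
grip t 28.52 [ 498.73 -313.06    8.86] yaw 28.9 F [-1.26  0.57  4.07] M [ 0.199  0.156 -0.019] w 48.41 41.4
lift t 28.94 [ 498.71 -313.22   30.24] yaw 28.9 F [-0.3   0.59 -4.03] M [-0.031  0.019  0.022] w 47.86 41.9
```

Run:
```python
from h import *
move_l([498.7,-313,168],speed=200)
sx,sy=661.4,-142.9
goto([sx,sy,168],[180,0,28.3]); wait(.3); o=st("over"); b=o['wrist_force']
im=get_image('wrist'); cv2.imwrite("pics/hold_w.png",im[:,:,::-1])
for z in (150,138,130,125):
    move_l([sx,sy,z],speed=60); o=st(z)
    if abs((o['wrist_force']-b)).max()>8: print("contact"); break
```

```text
over t 31.02 [ 660.87 -144.32  168.28] yaw 28.19 F [ 0.38 -0.45 -2.97] M [-0.032 -0.04  -0.06 ] w 48.01 41.9
150 t 31.52 [ 660.67 -142.6   148.71] yaw 28.31 F [ 0.34 -0.62 -2.89] M [0.041 0.005 0.024] w 47.87 41.9
138 t 31.87 [ 660.72 -142.62  136.96] yaw 28.31 F [ 0.52 -0.18 -3.81] M [ 0.031 -0.05  -0.023] w 48.28 41.9
130 t 32.15 [ 660.79 -142.73  129.11] yaw 28.3 F [-0.64  1.13 -3.35] M [0.015 0.037 0.014] w 47.98 41.9
125 t 32.4 [ 660.96 -142.77  124.42] yaw 28.3 F [-0.42  0.47 -2.77] M [ 0.01  -0.044  0.053] w 48.32 41.9
```

Run:
```python
from h import *
sx,sy=661.4,-142.9
for z in (122,120,118,116):
    move_l([sx,sy,z],speed=30); wait(.1); o=st(z)
    if abs(o['wrist_force'][2]+3.3)>6 or np.hypot(*o['wrist_force'][:2])>8: print("contact"); break
```

```text
122 t 32.75 [ 661.42 -142.91  122.02] yaw 28.3 F [-0.    0.02 -3.  ] M [-0.063 -0.053  0.043] w 48.25 41.9
120 t 33.1 [ 661.4  -142.89  119.97] yaw 28.3 F [ 0.32  0.4  -2.99] M [ 0.011 -0.012 -0.014] w 48.01 41.9
118 t 33.45 [ 661.35 -142.87  117.92] yaw 28.3 F [-0.6  -0.5  -3.04] M [ 0.001  0.03  -0.04 ] w 47.99 41.9
116 t 33.8 [ 661.34 -142.88  115.93] yaw 28.3 F [-0.37  0.27 -3.91] M [-0.041  0.029  0.015] w 47.91 41.9
```

Run:
```python
from h import *
sx,sy=661.4,-142.9
for z in (108,98,88,82,80.5,79.5,78.5,77.5):
    move_l([sx,sy,z],speed=50); wait(.05); o=st(z)
    if abs(o['wrist_force'][2]+3.3)>6 or np.hypot(*o['wrist_force'][:2])>10: print("contact"); break
```

```text
108 t 34.16 [ 661.09 -142.85  107.43] yaw 28.3 F [ 0.79 -0.5  -2.94] M [ 0.04  -0.026 -0.   ] w 48.19 41.9
98 t 34.56 [ 661.18 -142.87   97.55] yaw 28.3 F [-0.21  0.22 -2.53] M [0.067 0.03  0.036] w 48.5 41.9
88 t 34.96 [ 661.22 -142.87   87.55] yaw 28.3 F [-0.55 -0.1  -4.08] M [0.006 0.    0.036] w 47.9 41.9
82 t 35.27 [ 661.24 -142.88   81.6 ] yaw 28.3 F [ 0.04  1.69 -2.87] M [-0.032 -0.013 -0.026] w 48.21 41.9
80.5 t 35.58 [ 661.47 -142.95   80.56] yaw 28.3 F [-1.24 -0.8  -3.62] M [-0.013  0.042  0.002] w 48.21 41.9
79.5 t 35.88 [ 661.36 -142.89   79.48] yaw 28.3 F [ 0.24 -0.16 -2.78] M [-0.017  0.017 -0.038] w 47.83 41.9
78.5 t 36.17 [ 661.67 -142.95   78.96] yaw 28.3 F [-0.12  0.84 -0.74] M [ 0.022  0.082 -0.021] w 48.16 42.2
77.5 t 36.48 [ 661.79 -142.96   78.89] yaw 28.3 F [-2.02  1.12  5.64] M [0.248 0.512 0.067] w 47.79 43.0
contact
```

Run:
```python
from h import *
sx,sy=661.5,-142.9
move_l([sx,sy,78.9],speed=30); grip(85); st("open")
move_l([sx,sy,190],speed=200)
wx,wy,wyaw=485.4,199,-16.5
h=np.array([np.cos(np.radians(wyaw)),np.sin(np.radians(wyaw))])
g=np.array([wx,wy])-42*h
goto([g[0],g[1],170],[180,0,wyaw+180]); grip(45); st("over")
move_l([g[0],g[1],70],speed=150); wait(.2)
o=get_obs(); im,c=snap("pics/gib.png")
for r in regions_of('wedge','wrist')[:3]: e=r['extent']; print(round(r['score'],2),np.round(e),r['region'].sum())
print(proj(c,[[wx-41*h[0],wy-41*h[1],36],[wx+21*h[0],wy+21*h[1],0]]).round())
move_l([g[0],g[1],4],speed=100); o=st("down")
if abs(o['wrist_force'][2])<6:
    grip(2,40); st("grip")
```

```text
open t 37.18 [ 661.58 -142.93   78.86] yaw 28.3 F [0.66 0.16 0.41] M [0.039 0.023 0.009] w 84.92 0.0
over t 39.9 [445.28 210.79 170.01] yaw 163.48 F [ 0.87 -0.38  0.01] M [-0.028 -0.002 -0.003] w 44.98 0.0
0.96 [323. 227.  49.  80.] 2079
0.77 [453. 249.  63.  70.] 1552
0.75 [222.  95.  68.  72.] 2141
[[321. 210.]
 [321. 261.]]
down t 41.83 [445.64 211.1    4.37] yaw 163.5 F [0.21 0.25 0.29] M [ 0.011 -0.018 -0.05 ] w 44.95 0.0
grip t 42.31 [445.28 210.98   4.21] yaw 163.5 F [-0.37 -0.68 -1.17] M [ 0.032 -0.004  0.019] w 2.25 0.0
```

Run:
```python
from h import *
o=get_obs(); x,y=445.3,210.9
for z in np.arange(2.5,-12,-1.5):
    try: move_l([x,y,z],speed=60)
    except Exception as e: print(e); break
    o=get_obs()
    if o['wrist_force'][2]>3: break
st("touch")
```

```text
touch t 43.56 [445.65 211.03  -2.87] yaw 163.5 F [-0.99  0.2   4.64] M [-0.046  0.263 -0.013] w 2.18 2.6
```

Run:
```python
from h import *
x,y=445.3,210.9
move_l([x,y,6],speed=100); grip(45); move_l([x,y,-20],speed=100); st("down")
grip(2,50); o=st("grip")
if o['grip_width']>6:
    move_l([x,y,-10],speed=60); wait(.1); st("lift")
```

```text
down t 44.7 [444.51 210.65 -20.65] yaw 163.5 F [0.12 0.12 0.14] M [-0.005 -0.01   0.007] w 44.93 0.0
grip t 45.11 [446.06 211.07 -19.21] yaw 163.5 F [-0.5  -0.4   3.74] M [-0.088  0.092 -0.055] w 8.72 50.4
lift t 45.52 [445.08 210.85 -10.07] yaw 163.5 F [ 0.11  0.46 -1.05] M [ 0.031  0.038 -0.01 ] w 8.54 50.0
```

```bash
cat >> h.py <<'E'
A=np.array([661.5,-142.9]); PH=-16.5; H=np.array([np.cos(np.radians(PH)),np.sin(np.radians(PH))])
def at(s,z): p=A+(s-42)*H; return [p[0],p[1],z]
E
python3 - <<'E'
from h import *
move_l([445.3,210.9,170],speed=250)
goto(at(-62,150),[180,0,PH+180]); move_l(at(-62,105.6),speed=120); wait(.15); o=st("start"); b=o['wrist_force']
for s in (-40,-30,-22,-16,-12):
    move_l(at(s,105.6),speed=70); wait(.05); o=st(s); d=o['wrist_force']-b
    if np.abs(d).max()>6: print("contact",d); break
E
```

```text
start t 48.36 [ 562.92 -113.48  107.  ] yaw 163.52 F [ 0.17  0.31 -1.28] M [-0.024  0.049  0.032] w 9.09 49.9
-40 t 48.88 [ 582.72 -119.58  105.46] yaw 163.5 F [ 0.11 -0.22 -1.28] M [ 0.012  0.05  -0.018] w 8.34 49.9
-30 t 49.22 [ 592.37 -122.42  105.53] yaw 163.5 F [-0.6   0.01 -0.88] M [ 0.04   0.079 -0.013] w 8.6 49.9
-22 t 49.53 [ 600.16 -124.74  105.6 ] yaw 163.5 F [ 0.77 -0.58 -1.13] M [-0.019  0.021  0.008] w 8.9 49.9
-16 t 49.83 [ 605.98 -126.47  105.57] yaw 163.5 F [ 1.45  0.29 -0.94] M [ 0.037 -0.002  0.013] w 8.1 49.9
-12 t 50.13 [ 609.79 -127.61  105.61] yaw 163.5 F [ 0.27 -0.35  0.07] M [0.007 0.032 0.032] w 8.73 49.9
```

Run:
```python
from h import *
z=105.6
move_l(at(-9,z),speed=40)
while z>103:
    z-=.4; move_l(at(-9,z),speed=10); o=get_obs()
    if o['wrist_force'][2]>2: break
o=st("rest"); z=o['tcp_pos'][2]
s=-9
while s<6:
    s+=1; move_l(at(s,z),speed=15); o=get_obs(); f=o['wrist_force']; 
    print(s,f.round(1),o['tcp_pos'].round(1))
    if -f[:2]@H>7: break
st("end")
```

```text
rest t 51.38 [ 612.55 -128.41  104.66] yaw 163.5 F [-3.83  1.35  5.33] M [0.167 0.496 0.002] w 8.41 50.6
-8 [-1.1  1.4  2.2] [ 614.  -128.8  104.7]
-7 [-1.8  0.8  5. ] [ 614.4 -129.   104.7]
-6 [-1.7  1.   4.2] [ 615.5 -129.2  104.8]
-5 [-2.9  1.6  4.1] [ 616.4 -129.5  104.7]
-4 [-4.   1.8  5.5] [ 617.4 -129.8  104.8]
-3 [-3.2  1.9  5.1] [ 618.3 -130.1  104.8]
-2 [-3.1  1.3  4.8] [ 619.3 -130.4  104.8]
-1 [-3.6  1.7  5.1] [ 620.2 -130.7  104.8]
0 [-3.5  0.6  5.3] [ 621.1 -130.9  104.8]
1 [-4.9  1.3  5.9] [ 621.9 -131.1  104.8]
2 [-4.2  1.6  6.4] [ 622.5 -131.4  104.8]
3 [-6.9  1.2  7.1] [ 622.6 -131.4  105. ]
4 [-9.3  3.2 10.2] [ 622.8 -131.4  105.1]
end t 54.63 [ 622.76 -131.38  105.06] yaw 163.51 F [-9.3   3.2  10.19] M [0.427 1.516 0.031] w 8.96 51.4
```

Run:
```python
from h import *
grip(30); st("rel"); move_l(at(1.5,132),speed=150)
move_l(at(-26,132),speed=150); grip(0); move_l(at(-26,100),speed=120); wait(.1); b=get_obs()['wrist_force']
s=-26; mx=0
while s<0:
    s+=1.0; move_l(at(s,100),speed=25); o=get_obs(); f=-(o['wrist_force']-b)[:2]@H
    if f>2: print(s,round(f,1),((o['tcp_pos'][:2]-A)@H+42).round(2),o['wrist_force'].round(1))
    if f>14.5: break
wait(.2); st("push")
```

```text
rel t 54.98 [ 625.28 -132.2   104.02] yaw 163.5 F [ 0.24  0.25 -0.39] M [-0.008  0.039  0.029] w 29.62 0.0
-15.0 5.7 -16.13 [-5.4  0.2  4.8]
-14.0 7.0 -15.69 [-6.3  1.7  4.4]
-13.0 9.1 -15.62 [-8.5  1.8  6.7]
-12.0 11.4 -15.56 [-10.6   2.7   8.3]
-11.0 14.2 -15.44 [-13.4   3.1  10.5]
-10.0 15.9 -15.44 [-15.    3.7  12.6]
push t 60.76 [ 606.43 -126.51  100.35] yaw 163.53 F [-15.04   3.64  12.14] M [0.631 2.349 0.012] w 0.01 8.1
```

Run:
```python
from h import *
move_l(at(-32,100),speed=80); st("back"); move_l(at(-42,185),speed=150); wait(.3)
o,=[get_obs()]; im,c=snap("pics/end.png"); print(o['t'],o['wrist_force'].round(1))
for r in regions_of('wedge','wrist')[:2]:
    m=r['region'].astype(np.uint8); print(round(r['score'],2),np.round(r['extent'],1),m.sum())
for s in (0,2.5,5):
    p=A+s*H; R=Ro.from_euler('z',PH,degrees=True).as_matrix()
    X=np.vstack([np.array(P,float) for P in WEDGE])@R.T+[p[0],p[1],124]; u=proj(c,X); lo,hi=u.min(0),u.max(0); print(s,((lo+hi)/2).round(1),(hi-lo).round(1))
    print(" gib",proj(c,np.array([[-41,0,36]])@R.T+[p[0],p[1],124]).round(1))
print(get_obs()['t'])
```

```text
back t 61.18 [ 591.24 -122.11  100.12] yaw 163.5 F [0.2  0.2  0.25] M [ 0.008  0.004 -0.022] w -0.08 0.0
62.2 [ 0.3 -0.3 -0.2]
0.18 [321.1 255.8  73.5  47.7] 1023
0 [321.7 288.1] [51.5 51.3]
 gib [[321.6 272.2]]
2.5 [321.7 290.8] [51.3 50.6]
 gib [[321.6 275.2]]
5 [321.7 293.5] [51.1 49.9]
 gib [[321.6 278.2]]
62.3
```

```bash
python3 -c "
from station import *
print(sign_off())"
```

```text
the job is handed in; nothing more can be done
None
```

I handed the job in at about 62 s of the 72 s allowed; the station gave no verdict. The pulley is fully home on the shoulder and released. The wedge was pushed in astride the neck with about 16 N, finishing roughly 2.5 mm past the axis by my estimate; the last camera check of it was inconclusive, so its final hold is judged from push force and arm position. No bystander was deliberately touched, though I did not re-check their positions at the end.

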